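# Seat the weight block in the cam-stop jig

### The arm

A 6-joint arm with a two-finger parallel gripper is mounted at the origin on the work surface; the furniture and walls round the work are solid. World frame = base frame: x ahead of the robot, y to its left, z up, the work surface at z = 0. Lengths are in m, angles in rad, forces in N, time in s.
With the tool pointing down it reaches from about 0.325 to 0.9 m from the base axis. Payload 3.5 kg.
Tool frame: the origin (TCP) lies at the very end of the fingers, on their centre line; the grasp point (between the pads) lies 19 mm behind it (robot.pinch_z is the z of the grasp point in the tool frame, in m); z points along the fingers, y is the direction in which the jaws open and shut (so a half turn about z gives the same grasp; the last joint's range is limited). The gripper opens to 85 mm and grips with 20 to 120 N. Pads are 22 mm wide; open, the fingers measure 114 mm over their backs; the gripper's body (76 mm by 85 mm) begins 54 mm behind the grasp point. The pads swing forward as they close: fully open they stand 13 mm farther back than shut.
Start: joints at [1.116, 0.276, -0.026, 1.268, 0, 1.467], TCP at [0.215, 0.587, 0.231] pointing down, gripper open.
Joint ranges: [-3.12, 3.12], [-0.85, 1.88], [-1.08, 1.24], [-1.95, 2.15], [-1.57, 1.53], [-3.14, 3.14]. Speed limits (rad/s): [2.57, 2.57, 3.14, 3.14, 3.14, 3.14].

### API

Orientations are given as a 3x3 rotation matrix whose columns are the frame's x, y, z axes.
In Python, from workcell import robot, optics gives the robot as it stands.
- The arm moves only by the tool arm_command, never from a script. Its argument "moves" is a list of rows, each a list of 2 entries, a list of its own where there are three numbers: the shift along the tool's x, y, z in m, then the turn about the tool's z in rad. In form: [[[dx, dy, dz], spin], ...]. A call has 1 to 20 rows; each row is the pose to reach, as a shift and turn from the pose measured when the call began, along the tool's axes at that moment; what a row does not reach only later rows make up. A row lasts 1/12 s, in which the tool goes at most 41.7 mm and 7.16 degrees, less where a joint would pass 70% of its speed; a pose out of reach is approached as far as the arm can. A call with a gripper value outside its range is refused whole. "hand" is the opening, from -1 (shut) to 1 (fully open), set as the call begins (left out, the last holds). The fingers move at their own pace and stop on an object; "squeeze" is the grip in N (left out, the last holds). Time passes only in rows, so rows that repeat a pose let the fingers close. It gives the time, the measured TCP pose, the force and the opening at its end, in the units of the state.
- robot.get_obs(): the state, without advancing time (a new reading comes with each control period).
- optics.get_image(name): name is "scene" or "top"; returns a dict with "img" (420x560x3 uint8, blue, green, red), "range_z" (420x560 float32, m along the optical axis (not along the pixel's ray), 0 where there is no reading), "K" (3x3 intrinsics, pixels), "k1" (the pictures are not rectified: a ray, as slopes to the right and down, at radius r is drawn at 1 + k1 r^2 times it, then the intrinsics apply), "R" (3x3) and "t" (3): a world point X has camera coordinates R X + t. Camera axes: x right, y down, z forward; pixel columns grow to the right and rows downward; lengths in m; the calibration is good to about 2 mm. A picture is of the moment at which its call begins.
- robot.close_job(): hands the job in, once; it reports no verdict.
The state is a dict: "t": time; "joints": joint angles; "qd": joint speeds; "tau": joint torques, N m; "ee_pos": TCP position; "tool_rot": TCP orientation; "wrist_force": force on the tool from outside, world axes, zero at the start; "wrist_torque": the same for the moment, N m; "gripper_width": finger opening in m.
Only numpy, scipy, OpenCV 4.12 (cv2) and the standard library are available. Lean on these libraries where they do the work, as an engineer would, in place of code of your own. Each camera call takes 0.05 s, during which the arm holds its last target.

### The job

In the cam-stop jig, push the cam's lever round by its upright pin until the cam is at its low point, with the lever pointing at the small index peg; only then push the follower slide forward by its upright tab, fully home, so that its jaw seats the wooden block against the fence. Leave the cam at its low point, and do it all by pushing with the fingertips: the block is moved by the jaw alone, never touched or lifted by the robot, and the weights and the timer standing around stay where they are.

Things in the scene. Friction and masses are not known exactly. Their poses are not given: they have to be found in the camera images.
- jig: the fixed jig: dark steel plate 280 x 148 mm, 12 mm thick, on the table. Its +x axis is FORWARD, the slide's way to the fence; z up. Origin at table level; the plate spans x -125 to +155, y -74 to +74 mm about it. Nest cheeks (inner faces y +-64, x 61 to 137 mm, top z 26 mm) guide the block; two low rails (top z 19 mm) flank the slide bar
- fence (a point): middle of the inner face of the aluminium fence across the jig's front end, at jig x = 136 mm, z = 23 mm; the fence is 140 mm wide, its top at z = 34 mm
- cam_axis (a point): upright axis of the cam, at jig x = -20, y = +20 mm; this point is at z = 42 mm, top of the hub
- index_peg (a point): top of the brass index peg, 6 mm thick, at jig x = -20, y = +66 mm, z = 22 mm. The lever passes above it and points at it when the cam is at its low point
- cam (a joint): turn of the round steel cam disc (radius 30 mm, centre 14 mm off the axis; top z 29, lever top z 38 mm) in rad, counter-clockwise from above positive, range +-3.4. 0 = high point facing the slide's lug, lever to jig -y; +3.14 or -3.14 = low point, lever to jig +y. Stiff (0.35 N m, 7 N at the pin), stays where left. Blocks the slide unless within about 0.45 rad of low
- cam_pin (a point): point on the upright black pin at the end of the cam's lever, 50 mm from the cam axis; the pin is 16 mm thick, a sleeve that spins freely about its own axis, and stands free from z = 38 to z = 80 mm above the table, this point is at z = 59 mm
- slide (a joint): travel of the follower slide in m along jig +x: 0 = back, 0.045 = fully home (end stop). About 3 N of friction, no spring, stays where left. Bar 35 mm wide at jig y = -48 mm (top z 30); cross lug behind the cam (top z 29, front face at jig x = -82.5 mm + travel); jaw in front 120 mm wide (top z 30, front face at jig x = 44 mm + travel)
- push_tab (a point): centre of the rear face of the slide's upright push tab, at jig x = -115 mm + travel, y = -48 mm, z = 55 mm; an aluminium plate 50 mm wide (along jig y), 8 mm thick (forward of this point), z 28 to 78 mm. Pushing this face along jig +x sends the slide forward. Behind it is free space
- block: loose wooden block with three round recesses, 46 x 118 x 18 mm, lying on the jig plate between jaw and fence, its long side across the slide's travel; origin at the centre of its underside, its x axis (46 mm) along the jig's x. Seated, its centre is at about x = 113 mm in the jig's frame
- weight_a: bystander: small loose metal weight, 20 mm across, 31 mm tall, on the table; origin at the centre of its underside
- weight_b: bystander: larger loose metal weight, 32 mm across, 49 mm tall, on the table; origin at the centre of its underside
- timer: bystander: loose white timer, 62 x 62 x 22 mm, lying on the table; origin at the centre of its underside
Not all that is in view belongs to the job. There is more than one size of the block; the one meant has the size given above.

How it is judged:
On the way, in this order (a step that is already met when the one before it is completed fails the run):
1. the cam is at its low point (within 0.35 rad, lever at the index peg) while the slide is still back (travel under 20 mm) ((value of joint cam above 2.79 rad or value of joint cam below -2.79 rad) and value of joint slide below 0.02 m), for 0.2 s.
2. the slide is fully home (travel over 42.5 mm) with the cam at its low point ((value of joint cam above 2.79 rad or value of joint cam below -2.79 rad) and value of joint slide above 0.0425 m), for 0.2 s.
At the end, for the whole second after the job is handed in: the cam is within 0.35 rad of its low point, the slide is within 2.5 mm of fully home, and the block lies flat, square (0.06 rad) and at rest against the fence (within 4.5 mm) (all of step 2 and x of block in the frame of jig between 0.1085 and 0.116 m and z of block in the frame of jig below 0.016 m and angle between the x axis of block and the x axis of jig, either way round below 0.06 rad and linear speed of block below 0.01 m/s); the robot touches nothing.
It fails at once if the robot touches the block (contact force between any of the fingers, the arm and block above 1 N).
It fails at once if the block is lifted out of the jig (z of block in the frame of jig above 0.022 m).
It fails at once if a weight or the timer is moved (over 15 mm) (distance of any of weight_a, weight_b, timer from where it was at the start of the episode above 0.015 m).
It also fails if it takes over 48 s, if anything falls off the work surface, if the arm or the gripper's body presses on something with over 40 N, if the wrist force passes 120 N, or if a joint passes its speed limit or range.

## Working session

There is one attempt and no reset: what is moved stays moved. The work goes in short steps, Python scripts to look and compute and a tool call to move; the robot and the scene stay as the last step left them, time stands still between calls to the robot, and variables do not carry over. Pictures are saved under pics/ and viewed, and the job is handed in when it is done.

Besides the shell and the picture viewer there is one more tool, called after "Call:" as a command line: name --argument value ..., lists and objects as JSON in quotes. arm_command: Moves the arm, as the interface text tells. Its arguments: {"type":"object","properties":{"moves":{"type":"array","items":{"type":"array"}},"hand":{"type":"number"},"squeeze":{"type":"number"}},"required":["moves"]}

```bash
mkdir -p pics; ls
python3 - <<'E'
from workcell import robot, optics
import cv2,numpy as np
o=robot.get_obs(); print(o)
print(robot.pinch_z)
for n in("scene","top"):
    d=optics.get_image(n); cv2.imwrite(f"pics/{n}0.png",d["img"]); np.savez(f"{n}0.npz",**d)
    print(n,d["K"],d["k1"],d["R"],d["t"])
E
```

```text
pics
{'t': 0.0, 'joints': array([ 1.11557189e+00,  2.77132899e-01, -2.79159490e-02,  1.26801253e+00,
       -1.46152745e-05,  1.46736118e+00]), 'qd': array([0.00101644, 0.00083416, 0.00096846, 0.00022183, 0.00102601,
       0.00039902]), 'tau': array([-7.46234332e-05, -4.45508373e+01,  2.95201099e+01,  1.63040170e-02,
       -9.19642798e-05, -2.67667147e-06]), 'ee_pos': array([0.21504152, 0.58598839, 0.23014326]), 'tool_rot': array([[-9.38757561e-01,  3.44576951e-01, -9.82732245e-04],
       [ 3.44578283e-01,  9.38755369e-01, -2.04080522e-03],
       [ 2.19330730e-04, -2.25444952e-03, -9.99997435e-01]]), 'wrist_force': array([-0.58349379, -0.20934918,  0.19706314]), 'wrist_torque': array([-0.02484595, -0.02648675, -0.00236206]), 'gripper_width': 0.08510046881525926}
-0.0187
scene [[398.5246317    0.         287.46227611]
 [  0.         398.5246317  211.60546456]
 [  0.           0.           1.        ]] 0.02380020140995178 [[ 0.67676995 -0.73595135 -0.0189221 ]
 [-0.53872254 -0.47755626 -0.69405911]
 [ 0.50175737  0.47991211 -0.71966931]] [-0.05872378  0.42615944  0.53777984]
top [[502.78443198   0.         278.08246238]
 [  0.         502.78443198 208.14670842]
 [  0.           0.           1.        ]] -0.04265934868728027 [[-0.02681801 -0.9991805   0.03031707]
 [-0.99825348  0.0251715  -0.05344517]
 [ 0.05263825 -0.03169741 -0.99811046]] [0.31824682 0.42081807 0.90221096]
```

View pics/scene0.png

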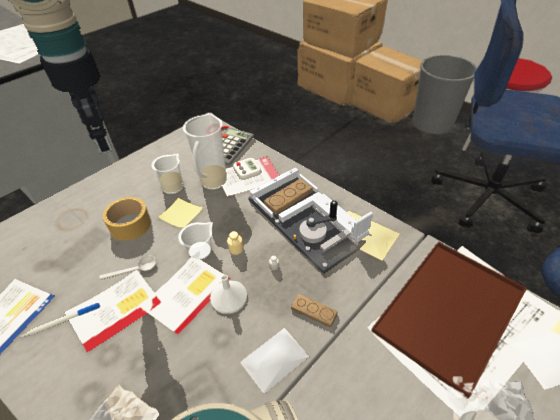

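View pics/top0.png

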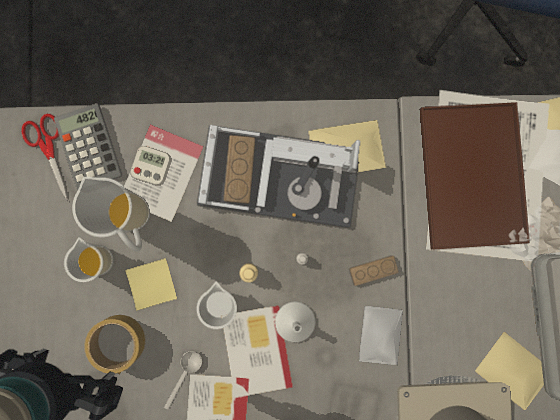

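```bash
cat > h.py <<'E'
import numpy as np,cv2
from workcell import robot, optics
def ray(d,uv):
    K=d["K"];k=float(d["k1"]);p=np.array([(uv[0]-K[0,2])/K[0,0],(uv[1]-K[1,2])/K[1,1]])
    s=p.copy()
    for _ in range(20): s=p/(1+k*(s@s))
    return s
def onz(d,uv,z):
    s=ray(d,uv);R=d["R"];t=d["t"];c=-R.T@t;v=R.T@np.array([s[0],s[1],1]);return c+v*(z-c[2])/v[2]
def proj(d,X):
    c=d["R"]@np.asarray(X)+d["t"];s=c[:2]/c[2];s=s*(1+float(d["k1"])*(s@s));return s*d["K"][[0,1],[0,1]]+d["K"][:2,2]
E
python3 - <<'E'
import cv2,numpy as np
d=np.load("top0.npz");i=d["img"]
cv2.imwrite("pics/topc.png",cv2.resize(i[110:240,190:390],None,fx=4,fy=4,interpolation=cv2.INTER_CUBIC))
d=np.load("scene0.npz");i=d["img"]
cv2.imwrite("pics/scc.png",cv2.resize(i[160:280,235:395],None,fx=5,fy=5,interpolation=cv2.INTER_CUBIC))
E
```

```text
(no output)
```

View pics/topc.png

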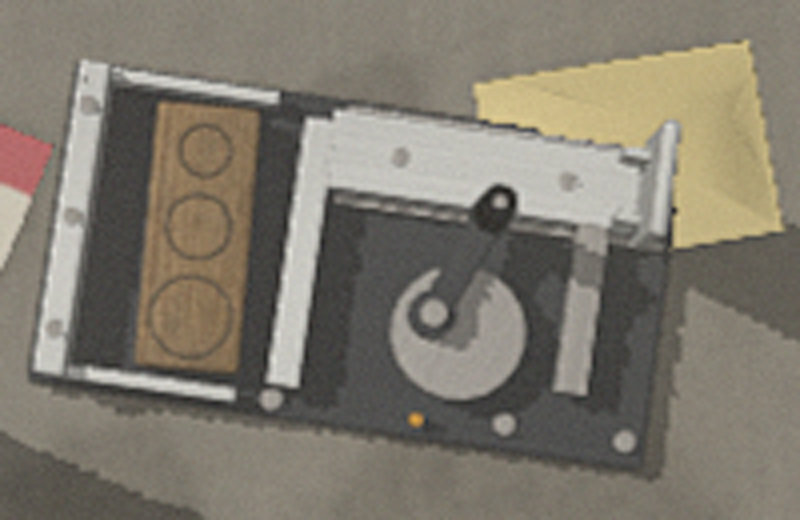

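View pics/scc.png

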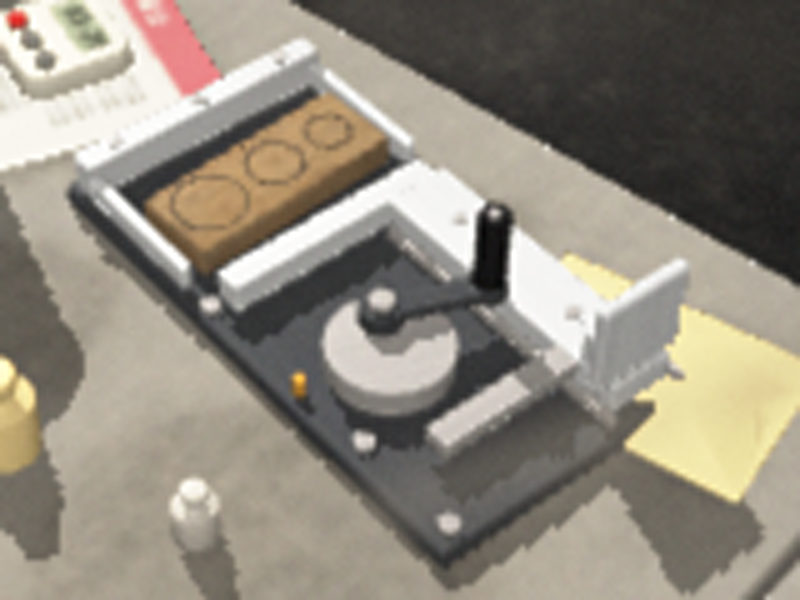

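```bash
cat > fit.py <<'E'
import numpy as np
from h import *
from scipy.optimize import least_squares
T=dict(np.load("top0.npz"));S=dict(np.load("scene0.npz"))
def t(u,v): return ((u+.5)/4-.5+190,(v+.5)/4-.5+110)
def s(u,v): return ((u+.5)/5-.5+235,(v+.5)/5-.5+160)
P=[(T,t(433,314),(-20,20,42)),(T,t(416,420),(-20,66,22)),(T,t(655,476),(-125,74,12)),(T,t(30,376),(155,74,12)),
(S,s(381,298),(-20,20,42)),(S,s(299,379),(-20,66,22)),(S,s(444,553),(-125,74,12))]
def X(p,q):
    c,n=np.cos(p[2]),np.sin(p[2]);q=np.array(q)/1000
    return np.array([p[0]+c*q[0]-n*q[1],p[1]+n*q[0]+c*q[1],q[2]])
if __name__=="__main__":
    W=[onz(d,uv,q[2]/1000) for d,uv,q in P]
    f=lambda p:np.concatenate([(X(p,q)-w)[:2] for (d,uv,q),w in zip(P,W)])
    r=least_squares(f,[.5,.05,1.57],loss='soft_l1',f_scale=.002)
    p=r.x;print(p,f(p).reshape(-1,2)*1000); np.save("jig.npy",p)
    c,n=np.cos(p[2]),np.sin(p[2]);J=np.array([[c,n],[-n,c]])
    for nm,d,uv,z in [("pin t",T,t(500,202),.080),("pin s",S,s(495,210),.080),("tab top rear t end",T,t(679,124),.078),("blk",T,t(200,230),.03),("jaw front t",T,t(290,240),.03),("jaw scene",S,s(225,275),.03),("lug front corner t",T,t(555,390),.029),("fence inner",T,t(108,62),.034)]:
        w=onz(d,uv,z);print(nm,w.round(4),(J@(w[:2]-p[:2])*1000).round(1))
    import cv2
    for d,nm,sc,o in((T,"t",4,(190,110)),(S,"s",4,(225,150))):
        im=d["img"].copy()[o[1]:o[1]+135,o[0]:o[0]+200];im=cv2.resize(im,None,fx=4,fy=4,interpolation=2)
        for q in [(-20,20,42),(-20,66,22),(-125,74,12),(-125,-74,12),(155,74,12),(155,-74,12),(136,70,34),(136,-70,34),(-115,-23,78),(-115,-73,78),(44,0,30)]:
            uv=proj(d,X(p,q));c=((uv-o+.5)*4-.5).round().astype(int)
            cv2.circle(im,tuple(map(int,c)),3,(0,0,255),-1)
        cv2.imwrite(f"pics/fit_{nm}.png",im)
E
python3 fit.py
```

```text
[0.48508835 0.28891758 1.39127799] [[ 0.70580502 -0.08131628]
 [ 0.66176033  0.64868525]
 [ 1.66406974  6.4951168 ]
 [-0.46708779  2.5394716 ]
 [-0.52852399 -2.16224192]
 [ 0.03423756 -1.1731576 ]
 [-2.87295254 -2.40712779]]
pin t [0.504  0.2462 0.08  ] [-38.7 -26.2]
pin s [0.5065 0.2496 0.08  ] [-34.9 -28.1]
tab top rear t end [0.5358 0.1691 0.078 ] [-108.8  -71.3]
blk [0.5019 0.3739 0.03  ] [86.6 -1.4]
jaw front t [0.4965 0.3343 0.03  ] [46.7 -3.2]
jaw scene [0.4352 0.3437 0.03  ] [45.  58.9]
lug front corner t [0.4273 0.2189 0.029 ] [-79.2  44.3]
fence inner [0.5769 0.4126 0.034 ] [138.1 -68.2]
```

View pics/fit_t.png

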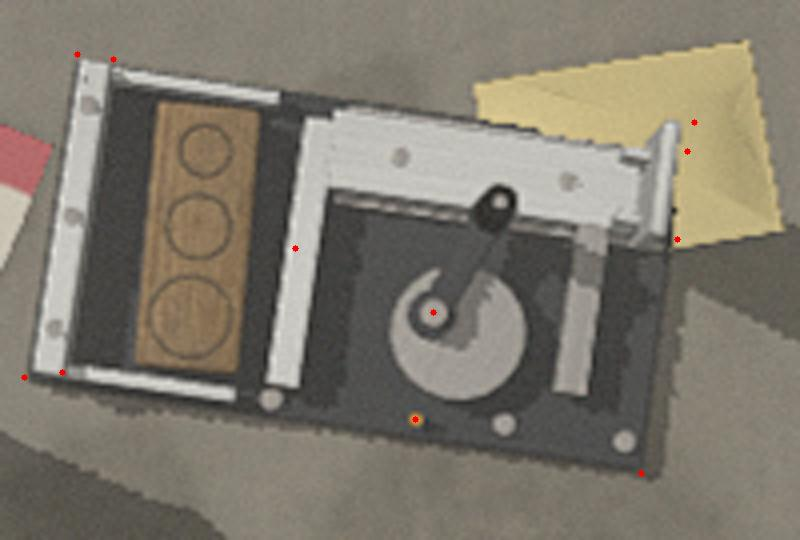

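View pics/fit_s.png

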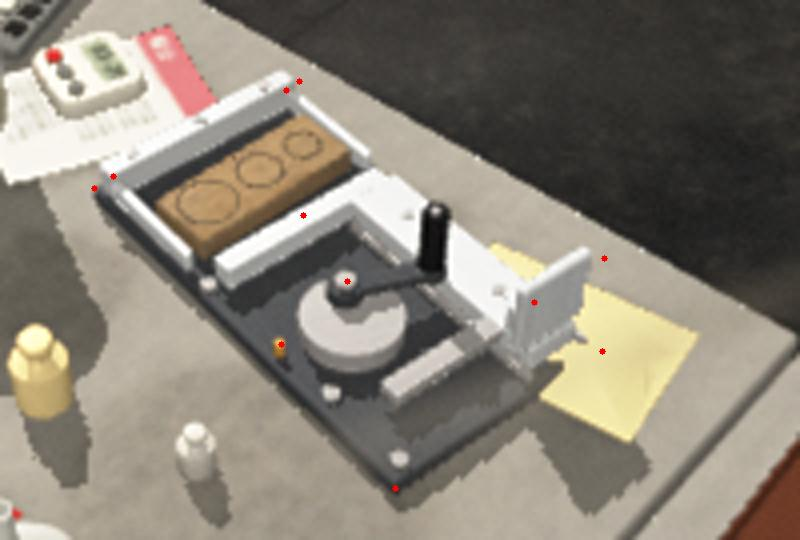

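```bash
sed -i 's/(T,t(655,476),(-125,74,12)),//' fit.py; python3 fit.py
cat > plan.py <<'E'
import numpy as np
from h import *
p=np.load("jig.npy");c,n=np.cos(p[2]),np.sin(p[2])
def W(x,y): return np.array([p[0]+c*x-n*y,p[1]+n*x+c*y])
def J(w): d=np.asarray(w)[:2]-p[:2];return np.array([c*d[0]+n*d[1],-n*d[0]+c*d[1]])
def row(o,w,z,head):
    R=o["tool_rot"];d=R.T@(np.array([w[0],w[1],z])-o["ee_pos"])
    h=np.arctan2(R[1,0],R[0,0]);s=-((head-h+np.pi)%(2*np.pi)-np.pi)
    return d.round(4).tolist(),round(float(s),3)
E
python3 - <<'E'
from plan import *
o=robot.get_obs()
cam=-.35
L=lambda cam:np.array([np.sin(cam),-np.cos(cam)]) # jig lever dir
ax=np.array([-.020,.020])
M=lambda cam:np.array([-np.cos(cam),-np.sin(cam)]) # clockwise motion dir
q=ax+.05*L(cam)-.034*M(cam)
hd=np.arctan2(M(cam)[1],M(cam)[0])+p[2]
print(q,W(*q),hd,row(o,W(*q),.20,hd),row(o,W(*q),.05,hd))
T=np.load("top0.npz")
d=T["range_z"]; 
v,u=np.mgrid[0:420,0:560];K=T["K"];X=np.stack([(u-K[0,2])/K[0,0]*d,(v-K[1,2])/K[1,1]*d,d],-1)-T["t"];X=X@T["R"]
m=(d>0)&(X[...,0]>.2)&(X[...,0]<.62)&(X[...,1]<.7)&(X[...,1]>.1)
hh=np.where(m,X[...,2],0)
for a in np.arange(.2,.62,.05):
  print([round(float(np.max(np.where(m&(abs(X[...,0]-a)<.025)&(abs(X[...,1]-b)<.025),hh,0))),2) for b in np.arange(.1,.7,.05)])
E
```

```text
[0.48541471 0.28962676 1.39407547] [[ 1.07731844  0.56288937]
 [ 1.01047361  1.16624282]
 [-0.60415306  3.12174308]
 [-0.15701057 -1.51803627]
 [ 0.38295084 -0.65560002]
 [-2.23911651 -1.96363975]]
pin t [0.504  0.2462 0.08  ] [-39.5 -25.9]
pin s [0.5065 0.2496 0.08  ] [-35.7 -27.8]
tab top rear t end [0.5358 0.1691 0.078 ] [-109.7  -70.8]
blk [0.5019 0.3739 0.03  ] [85.8 -1.4]
jaw front t [0.4965 0.3343 0.03  ] [45.9 -3.1]
jaw scene [0.4352 0.3437 0.03  ] [44.4 59. ]
lug front corner t [0.4273 0.2189 0.029 ] [-79.8  44.7]
fence inner [0.5769 0.4126 0.034 ] [137.1 -68.4]
[-0.00520622 -0.03862716] [0.522525   0.27771088] 4.185668120535379 ([-0.3949, -0.1835, 0.0305], -1.396) ([-0.3949, -0.1831, 0.1805], -1.396)
[0.02, 0.02, 0.0, 0.04, 0.07, 0.01, 0.01, 0.01, 0.35, 0.45, 0.24, 0.05]
[0.01, 0.02, 0.01, 0.04, 0.07, 0.01, 0.06, 0.06, 0.01, 0.49, 0.45, 0.35]
[0.02, 0.02, 0.02, 0.01, 0.01, 0.05, 0.06, 0.06, 0.01, 0.01, 0.08, 0.08]
[0.02, 0.02, 0.0, 0.03, 0.02, 0.04, 0.01, 0.01, 0.01, 0.15, 0.08, 0.08]
[0.0, 0.02, 0.02, 0.03, 0.02, 0.02, 0.01, 0.01, 0.01, 0.17, 0.17, 0.08]
[0.0, 0.02, 0.03, 0.05, 0.04, 0.03, 0.03, 0.04, 0.01, 0.17, 0.17, 0.02]
[0.01, 0.08, 0.08, 0.08, 0.03, 0.04, 0.04, 0.04, 0.03, 0.02, 0.02, 0.02]
[0.01, 0.08, 0.08, 0.03, 0.04, 0.03, 0.04, 0.04, 0.02, 0.02, 0.02, 0.02]
[0.01, 0.01, 0.01, 0.01, 0.01, 0.0, 0.03, 0.01, 0.01, 0.01, 0.02, 0.02]
```

Call:
arm_command --moves '[[[-0.03,-0.014,0],-0.1],[[-0.06,-0.028,0],-0.2],[[-0.09,-0.042,0],-0.3],[[-0.12,-0.056,0],-0.4],[[-0.15,-0.07,0],-0.5],[[-0.18,-0.084,0],-0.6],[[-0.21,-0.098,0],-0.7],[[-0.24,-0.112,0],-0.8],[[-0.27,-0.126,0.01],-0.9],[[-0.3,-0.14,0.02],-1.0],[[-0.33,-0.154,0.03],-1.1],[[-0.36,-0.168,0.05],-1.2],[[-0.395,-0.183,0.07],-1.3],[[-0.395,-0.183,0.09],-1.396],[[-0.395,-0.183,0.1],-1.396],[[-0.395,-0.183,0.1],-1.396]]' --hand -1 --squeeze 30

```text
t: 1.43
ee_pos: [0.52, 0.2766, 0.127]
tool_rot: [[-0.505, -0.863, -0.008], [-0.863, 0.505, -0.004], [0.008, 0.005, -1.0]]
wrist_force: [-1.2, -0.2, -0.1]
gripper_width: -0.0001
```

```bash
cat > look.py <<'E'
import sys
from plan import *
tag=sys.argv[1]
o=robot.get_obs();print(o["t"],o["ee_pos"].round(4),"jig",J(o["ee_pos"]).round(4),"F",o["wrist_force"].round(1),o["joints"].round(2),"head",np.arctan2(o["tool_rot"][1,0],o["tool_rot"][0,0]).round(3),o["tool_rot"][:,2].round(3),o["gripper_width"])
T=optics.get_image("top");S=optics.get_image("scene")
np.savez("T.npz",**T);np.savez("S.npz",**S)
a=cv2.resize(T["img"][100:250,190:390],None,fx=2,fy=2,interpolation=2);b=cv2.resize(S["img"][130:280,225:425],None,fx=2,fy=2,interpolation=2)
cv2.imwrite(f"pics/{tag}.png",np.hstack([a,b]))
E
python3 look.py l1
```

```text
1.4333 [0.52   0.2766 0.127 ] jig [-0.0067 -0.0363] F [-1.2 -0.2 -0.1] [ 0.38  0.29 -0.23  1.05 -0.   -0.66] head -2.101 [-0.008 -0.004 -1.   ] -9.06542186228554e-05
```

View pics/l1.png

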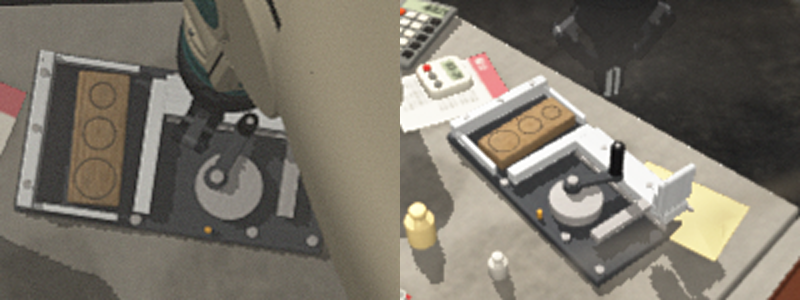

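Call:
arm_command --moves '[[[0,0,0.03],0],[[0,0,0.055],0],[[0,0,0.075],0],[[0,0,0.078],0],[[0,0,0.078],0]]'

```text
t: 1.95
ee_pos: [0.5204, 0.279, 0.0523]
tool_rot: [[-0.503, -0.865, -0.004], [-0.865, 0.503, -0.003], [0.004, 0.002, -1.0]]
wrist_force: [0.2, -0.1, 0.7]
gripper_width: -0.0001
```

```bash
python3 look.py l2
```

```text
1.95 [0.5204 0.279  0.0523] jig [-0.0043 -0.0363] F [ 0.2 -0.1  0.7] [ 0.38  0.37 -0.31  0.9  -0.   -0.66] head -2.097 [-0.004 -0.003 -1.   ] -6.930556065046976e-05
```

View pics/l2.png

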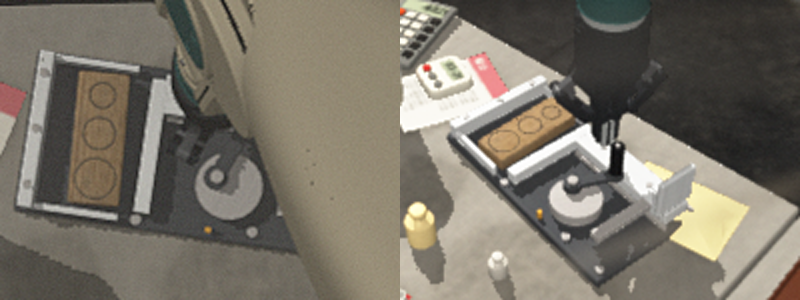

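```bash
cat > arc.py <<'E'
import sys
from plan import *
a,b,n_,off,z=map(float,sys.argv[1:6])
ax=np.array([-.020,.020])
o=robot.get_obs();print(o["t"],J(o["ee_pos"]).round(4),o["ee_pos"][2].round(4),o["wrist_force"].round(1),o["joints"].round(2))
out=[]
for cam in np.linspace(a,b,int(n_)):
    L=np.array([np.sin(cam),-np.cos(cam)]);M=np.array([-np.cos(cam),-np.sin(cam)])
    q=ax+.05*L-off*M
    d,s=row(o,W(*q),z,np.arctan2(M[1],M[0])+p[2]); out.append([[round(float(x),3) for x in d],round(s,2)])
print(out)
E
python3 arc.py -.25 -1.4 20 .019 .052
```

```text
2.05 [-0.0034 -0.0384] 0.0543 [-0.5  0.5 -0.4] [ 0.38  0.37 -0.31  0.9  -0.   -0.66]
[[[0.012, 0.001, 0.002], -0.1], [[0.015, -0.0, 0.002], -0.04], [[0.018, -0.001, 0.002], 0.02], [[0.021, -0.002, 0.002], 0.08], [[0.024, -0.003, 0.002], 0.14], [[0.027, -0.004, 0.002], 0.2], [[0.03, -0.004, 0.002], 0.26], [[0.034, -0.004, 0.002], 0.32], [[0.037, -0.004, 0.002], 0.38], [[0.04, -0.004, 0.002], 0.45], [[0.043, -0.004, 0.002], 0.51], [[0.046, -0.003, 0.002], 0.57], [[0.05, -0.003, 0.002], 0.63], [[0.053, -0.002, 0.002], 0.69], [[0.056, -0.0, 0.002], 0.75], [[0.059, 0.001, 0.002], 0.81], [[0.061, 0.002, 0.002], 0.87], [[0.064, 0.004, 0.002], 0.93], [[0.067, 0.006, 0.002], 0.99], [[0.07, 0.008, 0.002], 1.05]]
```

Call:
arm_command --moves '[[[0.006,0.001,0.002],-0.05],[[0.012,0.001,0.002],-0.06],[[0.015,0,0.002],-0.04],[[0.018,-0.001,0.002],0.02],[[0.021,-0.002,0.002],0.08],[[0.024,-0.003,0.002],0.14],[[0.027,-0.004,0.002],0.2],[[0.03,-0.004,0.002],0.26],[[0.034,-0.004,0.002],0.32],[[0.037,-0.004,0.002],0.38],[[0.04,-0.004,0.002],0.45],[[0.043,-0.004,0.002],0.51]]'

```text
t: 3.05
ee_pos: [0.5087, 0.2421, 0.0542]
tool_rot: [[-0.863, -0.504, 0.009], [-0.504, 0.864, 0.004], [-0.01, -0.001, -1.0]]
wrist_force: [6.5, 3.8, -5.5]
gripper_width: 0.0002
```

```bash
python3 look.py l3;python3 arc.py -.8 -1.9 18 .018 .052
```

```text
3.05 [0.5087 0.2421 0.0542] jig [-0.0427 -0.0313] F [ 6.5  3.8 -5.5] [ 0.33  0.32 -0.38  0.86  0.   -0.2 ] head -2.613 [ 0.009  0.004 -1.   ] 0.000207559096332882
3.15 [-0.0432 -0.0309] 0.0541 [ 5.4  4.4 -5.2] [ 0.33  0.32 -0.38  0.87  0.   -0.2 ]
[[[0.003, 0.002, 0.002], -0.06], [[0.006, 0.001, 0.002], 0.0], [[0.009, -0.0, 0.002], 0.07], [[0.012, -0.001, 0.002], 0.13], [[0.016, -0.002, 0.002], 0.2], [[0.019, -0.002, 0.002], 0.26], [[0.023, -0.002, 0.002], 0.32], [[0.026, -0.002, 0.002], 0.39], [[0.029, -0.002, 0.002], 0.45], [[0.033, -0.002, 0.002], 0.52], [[0.036, -0.001, 0.002], 0.58], [[0.04, -0.0, 0.002], 0.65], [[0.043, 0.001, 0.002], 0.71], [[0.046, 0.003, 0.002], 0.78], [[0.049, 0.004, 0.002], 0.84], [[0.052, 0.006, 0.002], 0.91], [[0.055, 0.008, 0.002], 0.97], [[0.058, 0.01, 0.002], 1.04]]
```

View pics/l3.png

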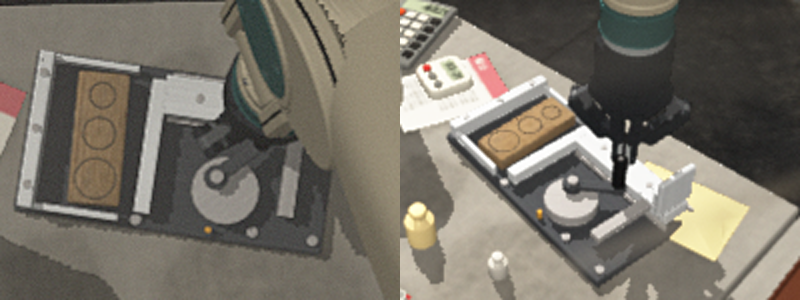

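Call:
arm_command --moves '[[[0.003,0.002,0],-0.03],[[0.006,0.001,0],0.0],[[0.009,0,0],0.07],[[0.012,-0.001,0],0.13],[[0.016,-0.002,0],0.2],[[0.019,-0.002,0],0.26],[[0.023,-0.002,0],0.32],[[0.026,-0.002,0],0.39],[[0.029,-0.002,0],0.45],[[0.033,-0.002,0],0.52],[[0.036,-0.001,0],0.58],[[0.04,0,0],0.65]]'

```text
t: 4.15
ee_pos: [0.4789, 0.2215, 0.056]
tool_rot: [[-0.992, 0.125, 0.019], [0.125, 0.992, 0.003], [-0.018, 0.005, -1.0]]
wrist_force: [7.9, -0.7, -3.7]
gripper_width: 0.0003
```

```bash
python3 look.py l4;python3 arc.py -1.5 -2.5 16 .018 .052
```

```text
4.15 [0.4789 0.2215 0.056 ] jig [-0.0682 -0.0056] F [ 7.9 -0.7 -3.7] [ 0.31  0.25 -0.46  0.84 -0.    0.44] head 3.016 [ 0.019  0.003 -1.   ] 0.0003391331030178603
4.25 [-0.0685 -0.0045] 0.0559 [ 5.8 -1.  -1. ] [ 0.31  0.25 -0.46  0.84 -0.    0.44]
[[[0.003, 0.0, 0.004], -0.02], [[0.006, -0.001, 0.004], 0.05], [[0.01, -0.002, 0.004], 0.12], [[0.013, -0.003, 0.004], 0.18], [[0.017, -0.003, 0.004], 0.25], [[0.02, -0.003, 0.004], 0.32], [[0.024, -0.003, 0.004], 0.38], [[0.027, -0.003, 0.003], 0.45], [[0.031, -0.003, 0.003], 0.52], [[0.034, -0.002, 0.003], 0.58], [[0.038, -0.001, 0.003], 0.65], [[0.041, 0.0, 0.003], 0.72], [[0.044, 0.002, 0.003], 0.78], [[0.048, 0.003, 0.003], 0.85], [[0.051, 0.005, 0.003], 0.92], [[0.053, 0.007, 0.003], 0.98]]
```

View pics/l4.png

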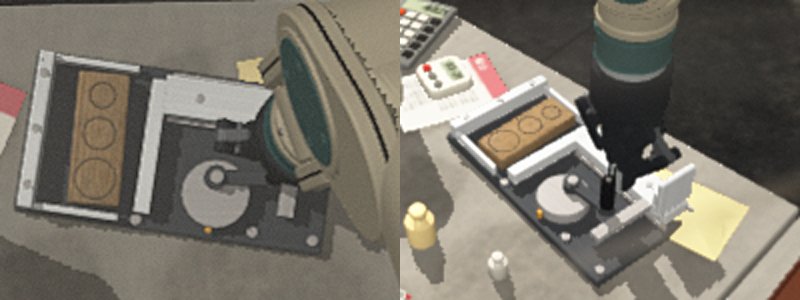

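Call:
arm_command --moves '[[[0.003,0,0],0],[[0.006,-0.001,0],0.05],[[0.01,-0.002,0.001],0.12],[[0.013,-0.003,0.002],0.18],[[0.017,-0.003,0.003],0.25],[[0.02,-0.003,0.003],0.32],[[0.024,-0.003,0.003],0.38],[[0.027,-0.003,0.003],0.45],[[0.031,-0.003,0.003],0.52],[[0.034,-0.002,0.003],0.58],[[0.038,-0.001,0.003],0.65],[[0.041,0,0.003],0.72],[[0.044,0.002,0.003],0.78]]'

```text
t: 5.33
ee_pos: [0.4389, 0.2277, 0.0552]
tool_rot: [[-0.613, 0.789, 0.026], [0.79, 0.614, -0.0], [-0.016, 0.021, -1.0]]
wrist_force: [3.5, -6.4, 6.3]
gripper_width: -0.0001
```

```bash
python3 look.py l5;python3 arc.py -2.25 -3.1 14 .018 .053
```

```text
5.3333 [0.4389 0.2277 0.0552] jig [-0.0692  0.0349] F [ 3.5 -6.4  6.3] [ 0.35  0.2  -0.54  0.81 -0.01  1.26] head 2.231 [ 0.026 -0.    -1.   ] -0.0001242570305359845
5.4333 [-0.0689  0.0357] 0.0549 [ 3.8 -4.6  4.7] [ 0.35  0.2  -0.54  0.81 -0.01  1.26]
[[[0.0, -0.002, 0.002], -0.05], [[0.004, -0.003, 0.002], 0.01], [[0.007, -0.004, 0.002], 0.08], [[0.01, -0.005, 0.002], 0.14], [[0.014, -0.006, 0.002], 0.21], [[0.017, -0.006, 0.002], 0.28], [[0.021, -0.006, 0.002], 0.34], [[0.024, -0.006, 0.001], 0.41], [[0.028, -0.006, 0.001], 0.47], [[0.031, -0.005, 0.001], 0.54], [[0.035, -0.004, 0.001], 0.6], [[0.038, -0.004, 0.001], 0.67], [[0.041, -0.002, 0.001], 0.73], [[0.044, -0.001, 0.001], 0.8]]
```

View pics/l5.png

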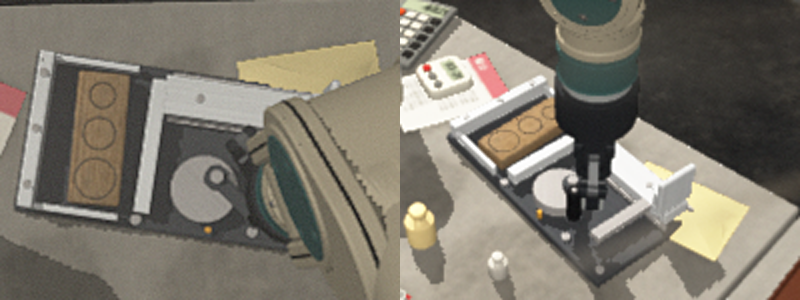

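Call:
arm_command --moves '[[[0.002,-0.001,0.001],0],[[0.005,-0.003,0.001],0.02],[[0.008,-0.004,0.001],0.08],[[0.011,-0.005,0.001],0.14],[[0.014,-0.005,0.001],0.21],[[0.017,-0.005,0.001],0.28],[[0.021,-0.005,0.001],0.34],[[0.024,-0.005,0.001],0.41],[[0.028,-0.005,0.001],0.47],[[0.031,-0.005,0.001],0.54],[[0.035,-0.004,0.001],0.6],[[0.038,-0.004,0.001],0.67],[[0.041,-0.002,0.001],0.73],[[0.044,-0.001,0.001],0.8],[[0.044,-0.001,0.001],0.8]]'

```text
t: 6.68
ee_pos: [0.4097, 0.2604, 0.054]
tool_rot: [[0.14, 0.99, 0.025], [0.99, -0.14, -0.004], [-0.0, 0.026, -1.0]]
wrist_force: [-0.0, -5.2, 5.2]
gripper_width: 0.0001
```

```bash
python3 look.py l6;python3 arc.py -3.0 -3.2 4 .018 .053
```

```text
6.6833 [0.4097 0.2604 0.054 ] jig [-0.0421  0.0694] F [-0.  -5.2  5.2] [ 0.44  0.19 -0.55  0.81 -0.01  2.15] head 1.43 [ 0.025 -0.004 -1.   ] 0.0001149496665075559
6.7833 [-0.0421  0.0694] 0.0539 [-0.5 -5.1  3.7] [ 0.44  0.19 -0.55  0.81 -0.01  2.15]
[[[-0.003, 0.002, 0.001], -0.1], [[0.0, 0.001, 0.001], -0.04], [[0.004, -0.0, 0.001], 0.03], [[0.007, -0.001, 0.001], 0.1]]
```

View pics/l6.png

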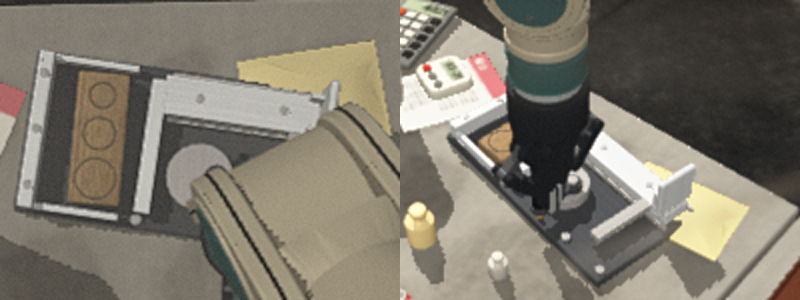

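Call:
arm_command --moves '[[[0.002,0,0],0],[[0.004,0,0],0],[[0.004,0,0],0],[[0.0,0,0],0],[[-0.015,0,0],0],[[-0.03,0,-0.01],0],[[-0.04,0,-0.04],0],[[-0.05,0.0,-0.07],0],[[-0.06,0,-0.08],0],[[-0.08,-0.0,-0.08],0],[[-0.1,0,-0.08],0],[[-0.12,0,-0.08],0],[[-0.12,0,-0.08],0]]'

```text
t: 7.87
ee_pos: [0.3898, 0.1398, 0.1337]
tool_rot: [[0.141, 0.99, 0.024], [0.99, -0.141, -0.004], [-0.001, 0.024, -1.0]]
wrist_force: [0.6, -0.0, -1.3]
gripper_width: 0.0
```

```bash
python3 look.py l7
```

```text
7.8667 [0.3898 0.1398 0.1337] jig [-0.1643  0.0678] F [ 0.6 -0.  -1.3] [ 0.19 -0.04 -0.6   0.98 -0.01  1.91] head 1.429 [ 0.024 -0.004 -1.   ] 4.059557882497743e-05
```

View pics/l7.png

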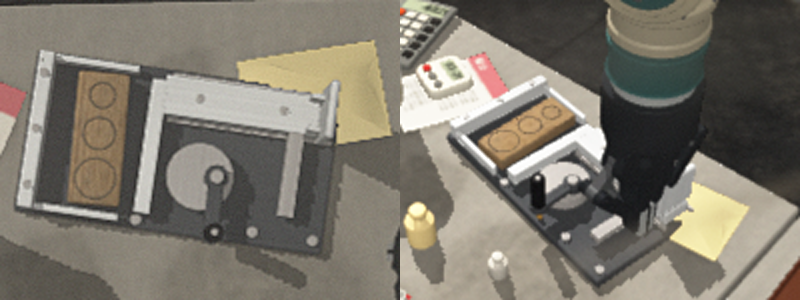

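Run:
```python
from plan import *
T=dict(np.load("T.npz"))
for uv in [(190+213.5/2,100+232/2)]:
  print(J(onz(T,uv,.08)),J(onz(T,(190+217/2,100+176/2),.042)))
o=robot.get_obs()
print(row(o,W(-.160,-.048),.134,p[2]),row(o,W(-.16,-.048),.05,p[2]))
```

```text
[-0.02363858  0.07113272] [-0.02178963  0.02057922]
([-0.0018, 0.115, 0.0029], 0.036) ([-0.0019, 0.1129, 0.0869], 0.036)
```

Call:
arm_command --moves '[[[-0.01,0.03,0],0.01],[[-0.01,0.06,0],0.03],[[-0.01,0.09,0],0.036],[[-0.005,0.115,0],0.036],[[-0.002,0.115,0.02],0.036],[[-0.002,0.114,0.05],0.036],[[-0.002,0.113,0.075],0.036],[[-0.002,0.113,0.085],0.036],[[-0.002,0.113,0.085],0.036]]'

```text
t: 8.72
ee_pos: [0.5018, 0.124, 0.0489]
tool_rot: [[0.175, 0.984, 0.019], [0.985, -0.175, -0.003], [0.001, 0.019, -1.0]]
wrist_force: [-1.0, 0.7, -0.1]
gripper_width: -0.0
```

```bash
python3 look.py l8
```

```text
8.7167 [0.5018 0.124  0.0489] jig [-0.1601 -0.0452] F [-1.   0.7 -0.1] [ 0.12  0.25 -0.49  0.81 -0.    1.87] head 1.395 [ 0.019 -0.003 -1.   ] -7.86324944777776e-06
```

View pics/l8.png

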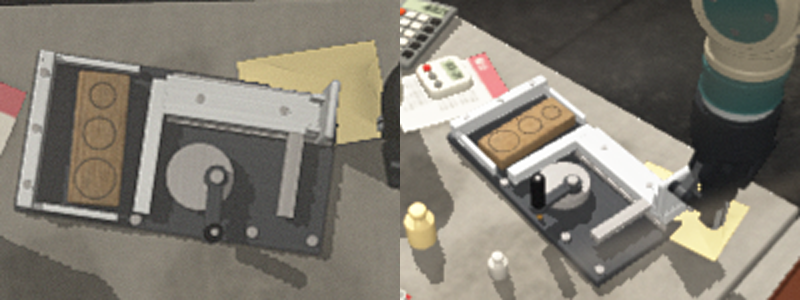

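Call:
arm_command --moves '[[[0.01,0,0],0],[[0.02,0,0],0],[[0.026,0.001,0],0],[[0.03,0.002,0],0],[[0.034,0.002,0],0],[[0.038,0.002,0],0],[[0.042,0.002,0],0],[[0.046,0.002,0],0],[[0.05,0.002,0],0],[[0.054,0.002,0],0],[[0.058,0.002,0],0],[[0.062,0.002,0],0]]'

```text
t: 9.82
ee_pos: [0.5178, 0.1848, 0.0524]
tool_rot: [[0.176, 0.984, 0.025], [0.984, -0.176, -0.003], [0.002, 0.025, -1.0]]
wrist_force: [-0.8, -3.7, 2.7]
gripper_width: -0.0003
```

```bash
python3 look.py l9
```

```text
9.8167 [0.5178 0.1848 0.0524] jig [-0.0975 -0.0503] F [-0.8 -3.7  2.7] [ 0.23  0.29 -0.42  0.83 -0.01  1.98] head 1.394 [ 0.025 -0.003 -1.   ] -0.00030857092873885067
```

View pics/l9.png

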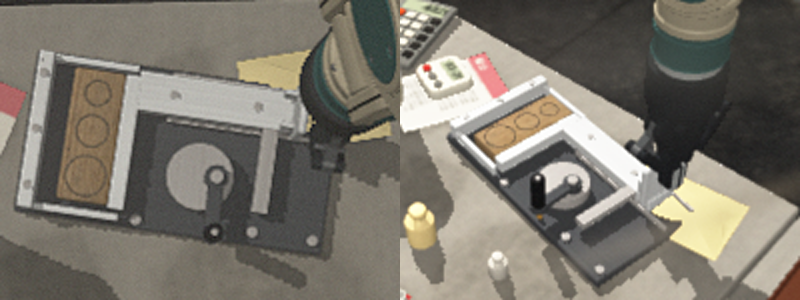

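Call:
arm_command --moves '[[[0.003,0,0],0],[[0.006,0,0],0],[[0.009,0,0],0],[[0.012,0,0],0],[[0.015,0,0],0],[[0.017,0,0],0],[[0.019,0,0],0],[[0.021,0,0],0],[[0.022,0,0],0],[[0.022,0,0],0]]'

```text
t: 10.75
ee_pos: [0.5208, 0.2026, 0.0523]
tool_rot: [[0.177, 0.984, 0.024], [0.984, -0.177, -0.013], [-0.008, 0.026, -1.0]]
wrist_force: [-1.9, -17.3, 7.8]
gripper_width: -0.0002
```

```bash
python3 look.py l10
```

```text
10.75 [0.5208 0.2026 0.0523] jig [-0.0795 -0.0501] F [ -1.9 -17.3   7.8] [ 0.27  0.31 -0.4   0.85 -0.02  2.01] head 1.393 [ 0.024 -0.013 -1.   ] -0.00016728908801487714
```

View pics/l10.png

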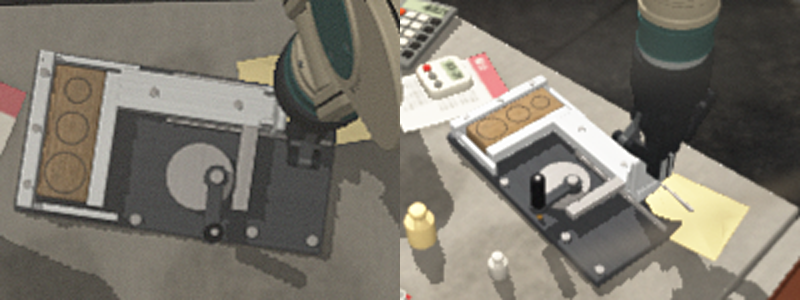

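Call:
arm_command --moves '[[[0.003,0,0],0],[[0.006,0,0],0],[[0.008,0,0],0],[[0.008,0,0],0],[[0.008,0,0],0]]'

```text
t: 11.27
ee_pos: [0.5207, 0.2024, 0.0524]
tool_rot: [[0.181, 0.983, 0.022], [0.983, -0.181, -0.032], [-0.027, 0.027, -0.999]]
wrist_force: [-3.7, -25.9, 12.5]
gripper_width: 0.0003
```

Hard stop: no more travel despite more force. Back off.

Call:
arm_command --moves '[[[-0.003,0,0],0],[[-0.01,0,0],0],[[-0.025,0,0],0],[[-0.045,0,0],0],[[-0.07,0,-0.01],0],[[-0.09,0,-0.04],0],[[-0.1,0,-0.08],0],[[-0.12,0,-0.1],0],[[-0.12,0,-0.1],0],[[-0.12,0,-0.1],0]]'

```text
t: 12.1
ee_pos: [0.4983, 0.0882, 0.1572]
tool_rot: [[0.182, 0.983, 0.026], [0.983, -0.181, -0.029], [-0.024, 0.031, -0.999]]
wrist_force: [-0.5, 0.7, -0.1]
gripper_width: -0.0001
```

```bash
python3 look.py l11
python3 - <<'E'
import cv2,numpy as np
d=np.load("T.npz");cv2.imwrite("pics/l11c.png",cv2.resize(d["img"][110:240,190:390],None,fx=4,fy=4,interpolation=2))
E
```

```text
12.1 [0.4983 0.0882 0.1572] jig [-0.196  -0.0481] F [-0.5  0.7 -0.1] [ 0.07  0.11 -0.4   1.04 -0.03  1.82] head 1.388 [ 0.026 -0.029 -0.999] -8.261512771270675e-05
```

View pics/l11c.png

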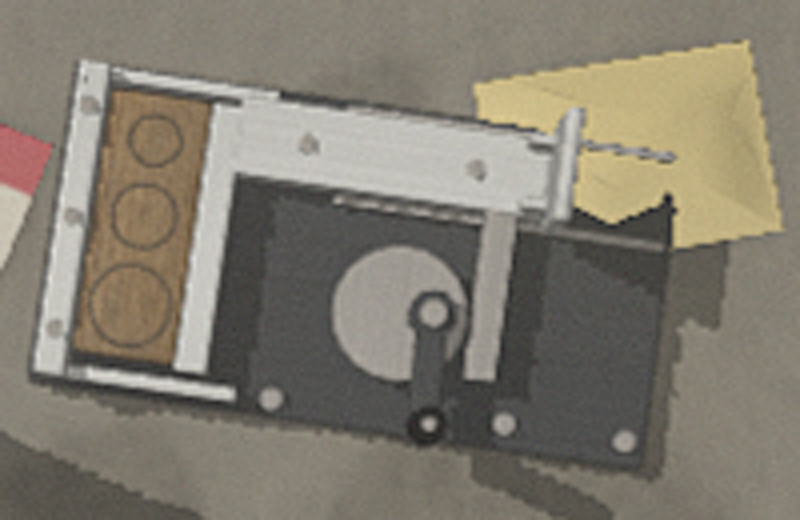

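View pics/l11.png

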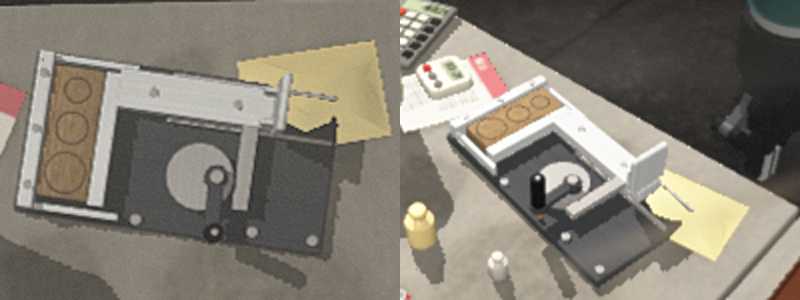

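Run:
```python
from plan import *
T=dict(np.load("T.npz"));T0=dict(np.load("top0.npz"));img=T["img"].astype(float)
# profiles along jig x at z=.03
def prof(D,y,z,xs):
    m=[proj(D,np.r_[W(x,y),z]) for x in xs];m=np.array(m,np.float32)
    g=cv2.remap(D["img"],m[:,0].reshape(1,-1),m[:,1].reshape(1,-1),cv2.INTER_LINEAR)[0].astype(int)
    return g
def edges(D,y,z,a,b):
    xs=np.arange(a,b,.0005);g=prof(D,y,z,xs);r=g[:,0].astype(float) # blue
    r=cv2.GaussianBlur(r.reshape(1,-1),(0,0),2)[0];dr=np.gradient(r)
    i=[k for k in range(1,len(r)-1) if abs(dr[k])>1.5 and abs(dr[k])>=abs(dr[k-1]) and abs(dr[k])>abs(dr[k+1])]
    return [(round(xs[k]*1000,1),round(dr[k],1)) for k in i]
for y in (-.035,-.018,.015,.05): 
    print("now",y,edges(T,y,.03,.07,.155)); print("  0",y,edges(T0,y,.03,.03,.155))
print("lug now",[edges(T,y,.029,-.06,-.01) for y in(0.0,.04)]);print("lug 0",[edges(T0,y,.029,-.11,-.065) for y in(.0,.03,.04)])
print("tab now",[edges(T,y,.078,-.09,-.05) for y in(-.06,-.05,-.03)]);print("tab0",[edges(T0,y,.078,-.13,-.09) for y in(-.06,-.05,-.03)])
for nm in("weight","x"):pass
S=dict(np.load("S.npz"));S0=dict(np.load("scene0.npz"))
print("lug scene now",[edges(S,y,.029,-.06,-.01) for y in(0.0,.04)],[edges(S0,y,.029,-.11,-.065) for y in(.0,.03,.04)])
for y in(-.03,.015,.04):print("scene now",edges(S,y,.03,.07,.155),"\n   0",edges(S0,y,.03,.03,.155))
```

```text
now -0.035 [(np.float64(88.5), np.float64(-16.5)), (np.float64(99.0), np.float64(-1.9)), (np.float64(102.0), np.float64(2.1)), (np.float64(121.0), np.float64(-2.4)), (np.float64(124.5), np.float64(3.1)), (np.float64(130.5), np.float64(-2.9)), (np.float64(136.5), np.float64(13.1)), (np.float64(149.5), np.float64(-12.9)), (np.float64(153.0), np.float64(1.9))]
  0 -0.035 [(np.float64(32.0), np.float64(-2.7)), (np.float64(44.0), np.float64(1.7)), (np.float64(48.0), np.float64(-18.9)), (np.float64(63.5), np.float64(-1.5)), (np.float64(67.0), np.float64(4.5)), (np.float64(76.5), np.float64(-2.6)), (np.float64(79.5), np.float64(2.5)), (np.float64(98.5), np.float64(-2.6)), (np.float64(102.0), np.float64(3.2)), (np.float64(111.5), np.float64(-4.1)), (np.float64(136.5), np.float64(12.8)), (np.float64(149.5), np.float64(-12.8)), (np.float64(153.0), np.float64(1.8))]
now -0.018 [(np.float64(74.5), np.float64(17.8)), (np.float64(88.5), np.float64(-15.4)), (np.float64(107.0), np.float64(-1.8)), (np.float64(113.5), np.float64(1.7)), (np.float64(131.5), np.float64(-2.2)), (np.float64(136.5), np.floa
[... 5201 characters left out ...]
.float64(35.0), np.float64(10.2)), (np.float64(49.5), np.float64(-18.4)), (np.float64(64.5), np.float64(3.7)), (np.float64(109.5), np.float64(-4.1)), (np.float64(122.5), np.float64(7.5)), (np.float64(141.5), np.float64(7.5))]
scene now [(np.float64(76.0), np.float64(8.7)), (np.float64(90.5), np.float64(-12.4)), (np.float64(129.5), np.float64(-2.0)), (np.float64(140.5), np.float64(8.4))] 
   0 [(np.float64(35.0), np.float64(9.7)), (np.float64(49.0), np.float64(-20.3)), (np.float64(63.0), np.float64(2.8)), (np.float64(97.5), np.float64(1.6)), (np.float64(102.5), np.float64(-3.2)), (np.float64(108.0), np.float64(-3.6)), (np.float64(122.5), np.float64(8.8)), (np.float64(141.0), np.float64(8.5))]
```

Run:
```python
from plan import *
for a,b,nm in(("T.npz","top0.npz","t"),("S.npz","scene0.npz","s")):
    A=np.load(a)["img"];B=np.load(b)["img"]
    m=(cv2.absdiff(A,B).max(2)>45).astype(np.uint8)
    m=cv2.morphologyEx(m,cv2.MORPH_OPEN,np.ones((2,2)))
    n,_,st,ce=cv2.connectedComponentsWithStats(m)
    print(nm,[(s[:5].tolist()) for s in st[1:] if s[4]>12])
    print([round(float(np.mean(cv2.absdiff(A[y:y+h,x:x+w],B[y:y+h,x:x+w]))),1) for x,y,w,h in ([(237,260,24,26),(293,250,18,18),(130,145,44,40)] if nm=="t" else [(224,228,22,30),(266,253,16,20),(232,155,32,28)])])
```

```text
t [[451, 29, 109, 157, 8558], [550, 28, 10, 9, 39], [439, 101, 11, 7, 57], [210, 134, 21, 66, 749], [235, 136, 40, 68, 1094], [333, 142, 27, 29, 409], [323, 146, 8, 8, 26], [258, 157, 15, 51, 416], [308, 157, 12, 25, 201], [421, 157, 3, 6, 18], [322, 163, 7, 2, 14], [446, 164, 5, 5, 16], [335, 171, 8, 5, 27], [274, 173, 33, 33, 523], [330, 181, 11, 29, 217], [294, 185, 28, 26, 297], [436, 187, 7, 2, 14], [293, 214, 7, 5, 21], [0, 350, 124, 70, 5552], [0, 396, 25, 24, 338]]
[2.7, 2.8, 2.5]
s [[0, 0, 194, 420, 38116], [25, 0, 20, 4, 57], [410, 0, 18, 8, 105], [436, 0, 66, 25, 740], [465, 18, 5, 9, 18], [466, 32, 6, 28, 62], [482, 42, 6, 19, 44], [397, 49, 66, 74, 2709], [445, 57, 20, 23, 310], [466, 63, 6, 9, 36], [0, 69, 35, 16, 211], [470, 68, 6, 7, 18], [403, 113, 5, 6, 20], [402, 136, 41, 14, 187], [259, 176, 41, 26, 241], [269, 184, 58, 60, 1344], [387, 184, 10, 13, 63], [0, 198, 8, 8, 35], [321, 201, 18, 28, 234], [345, 202, 14, 9, 39], [406, 209, 8, 12, 50], [339, 212, 34, 31, 578], [292, 224, 7, 15, 77], [322, 236, 20, 14, 125], [297, 255, 8, 7, 35], [363, 257, 25, 22, 340], [355, 259, 6, 7, 34], [306, 271, 7, 9, 48], [187, 393, 4, 8, 22], [193, 397, 8, 9, 49], [0, 400, 18, 20, 196], [262, 403, 17, 17, 97], [283, 402, 11, 15, 48], [155, 404, 7, 6, 34], [445, 405, 9, 15, 101], [174, 407, 22, 13, 117]]
[8.0, 9.1, 7.6]
```

```bash
python3 -c "
from workcell import robot
print(robot.close_job(),robot.get_obs()['t'])"
```

```text
the job is handed in; nothing more can be done
the job is handed in; nothing more can be done
```

I turned the cam lever clockwise by its pin with the closed fingertips until it pointed at the index peg. Then I pushed the slide tab forward to its end stop, backed away and handed the job in at about 12 s of the 48 s. Handing in gives no verdict, so the points below are my own last checks.

- **Cam:** the lever measured within about 0.05 rad of its low point before I pushed the slide. It looked unchanged afterwards.
- **Slide:** the jaw face is at about 88 mm and the lug at about -38 mm in the jig, so travel is 44–45 mm. At the tab, raising the push to 26 N gave no further movement.
- **Block:** it lies square and flush between jaw and fence, with its centre at about 112 mm, worked out from the jaw position. In the top view a dark band made its front edge read about 131 mm instead of 135 mm. I took that as the fence's shadow, because the jaw position rules out 131 mm.
- **Bystanders:** the weights and the timer show no change between the first and last top pictures. The scene camera showed a slightly larger overall difference, which I put down to noise.
- **Start position:** the slide began about 3.5 mm forward, not at zero. The two cameras disagreed by about 2–3 mm, and the contact forces made that harmless.

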